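Fit the scraper to the telescoping pole and extend the pole

ROBOT

A 7-joint arm with a two-finger parallel gripper is mounted at the origin on a cart in front of the work surface, level with it; the furniture and walls round the work are solid. World frame = base frame: x ahead of the robot, y to its left, z up, the work surface at z = 0. Lengths are in mm, angles in rad, forces in N, time in s.
With the tool pointing down it reaches from about 400 to 850 mm from the base axis. Payload 4.4 kg.
Tool frame: the origin (TCP) lies on the centre line of the jaws, within the pads' length; the fingertips stand tip_extent ahead of it and the grasp point (between the pads) lies 6 mm ahead of it (tip_extent is the distance from the TCP to the fingertips, in mm); z points along the fingers, x is the direction in which the jaws open and shut, and the axes are right-handed (so a half turn about z gives the same grasp; the last joint's range is limited). The gripper opens to 94 mm and grips with 3 to 60 N. Pads are 16 mm wide; open, the fingers measure 119 mm over their backs; the gripper's body (75 mm by 177 mm) begins 78 mm behind the grasp point.
Start: joints at [-0.066, 0.628, 0.038, 1.517, -0.027, 0.996, -0.02], TCP at [650.014, 0.027, 230.478] pointing down, gripper open.
Joint ranges: [-3.06, 3.06], [-0.37, 2.12], [-1.25, 1.32], [0.18, 2.47], [-1.1, 4.24], [0.23, 1.98], [-2.94, 2.94]. Speed limits (rad/s): [2.57, 2.57, 3.14, 3.14, 3.14, 3.14, 3.14].

INTERFACE

Orientations are given as a unit quaternion [w, x, y, z].
In Python, from plant import read_state, grab_frame, hand_in, recognise, outline_of, tip_extent gives the robot as it stands. The module is installed in compiled form; this text tells all that it offers.
- The arm moves only by the tool servo_tool, never from a script. Its argument "increments" is a list of rows, each a list of 6 numbers: the shift along the tool's x, y, z in mm, then the turn, a rotation vector about the tool's x, y, z in rad. A call has 1 to 20 rows; each row is the pose to reach, as a shift and turn from the pose commanded when the call began, along the tool's axes at that moment; what a row does not reach only later rows make up. A row lasts 1/12 s, in which the tool goes at most 41.7 mm and 7.16 degrees, less where a joint would pass 70% of its speed; a pose out of reach is approached as far as the arm can. A call with a gripper value outside its range is refused whole. "fingers" is the opening, from 0 (shut) to 1 (fully open), set as the call begins (left out, the last holds). The fingers move at their own pace and stop on an object; the grip force is fixed at half the most. Time passes only in rows, so rows that repeat a pose let the fingers close. It gives the time, the measured TCP pose, the force and the opening at its end, in the units of the state.
- read_state(): the state, without advancing time (a new reading comes with each control period).
- grab_frame(name): name is "scene" or "side" or "wrist"; returns a dict with "image" (400x640x3 uint8, red, green, blue), "fx", "fy", "cx", "cy" (pixels), "world_from_camera" (4x4, takes a point from camera to world coordinates). Camera axes: x right, y up, looking along -z (the intrinsics and any distortion apply to the point x, -y, -z); pixel columns grow to the right and rows downward; lengths in mm; the calibration is good to about 2 mm. A picture is of the moment at which its call begins. There is no depth.
- hand_in(): hands the job in, once; it reports no verdict.
Trained networks look in a picture, given as the dict that the camera call returned (one of the last four; its "shot" number tells which), for a name from the list of things; names that differ only in an ending like _2 or _b are one class to them, and where a whole thing is asked for, a point or a joint stands for the part that bears it (a point fixed in the world has none). Each returns a list of dicts, best first, with "confidence" (0 to 1); they miss things now and then, are a little off and sometimes report something else, mostly with a low value. They report only what shows in the picture. A call takes as long as a camera call. They do not tell look-alikes from the thing itself.
- recognise(picture, name): "location" ([column, row] in pixels, amid what is visible of it).
- outline_of(picture, name): "pixels" (400x640 bool, what is visible of it) and "location" ([column, row] in pixels, amid what is visible of it).
The state is a dict: "time_s": time; "q": joint angles; "dq": joint speeds; "joint_torque": joint torques, N m; "tool_pos": TCP position; "tcp_rot": TCP orientation; "wrist_force": force on the tool from outside, world axes, zero at the start; "torque": the same for the moment, N m; "gripper_width": opening from 0.0 (shut) to 1.0 (fully open).
Only numpy, scipy, OpenCV 4.12 (cv2) and the standard library are available. Lean on these libraries where they do the work, as an engineer would, in place of code of your own. Each camera call takes 0.05 s, during which the arm holds its last target. There are 200 camera calls.

TASK

Get the telescoping window-cleaning pole ready: lift the flat scraper out of its wooden block, slide it edge down into the slot in the pole's head until it stands on the slot's floor, and only then let it go (do not drop it in). Next press the release button on the pole's collar fully in, then take the rubber grip and pull it straight out, past the first stop to the second, where both sections are fully out. A spring draws the pole back, so finish while still holding the grip there at the second stop, with the scraper still seated and the things standing around left where they were.

Things in the scene. Friction and masses are not known exactly. Their poses are not given: they have to be found in the camera images.
- pole: Telescoping pole lying level in a stand fixed to the worktop (base board 76 mm wide), slotted head to the robot's left, rubber grip to its right. Origin: on the worktop under the middle of the lock collar (grey block 40 x 36 mm, top 75 mm high). x: along the pole from head to grip, the way the grip pulls out; z up. Pole axis 55 mm above the worktop. It does not move.
- slot_floor (a point): Middle of the floor of the slot in the pole's head (152 mm from the collar's middle, at the end away from the grip), 35 mm above the worktop. Slot open at the top, 68 mm long along the pole's x, 6.5 mm wide; straight walls to 29 mm above the floor, then lips flaring to 20 mm wide at 39 mm above the floor. Head outside: 86 x 32 mm.
- button_top (a point): Centre of the top of the round steel release button (20 mm across) on the lock collar; it stands 10 mm proud of the collar, 85 mm above the worktop when not pressed. It is pressed straight down.
- pole_button (a joint): Release button, m: 0 = out (locked), 0.006 = fully in (unlocked). It needs about 3 to 4 N and stays where it is pushed. While it is out the grip is locked and cannot be pulled.
- grip_center (a point): Middle of the rubber grip, on the pole's axis, 55 mm above the worktop: a round bar along the pole's x, 26 mm thick, 70 mm between its end flanges (34 and 36 mm across). The flange by the collar is 14 mm off the collar when closed. The point moves with the grip, 120 mm in all.
- pole_grip (a joint): How far the inner section (with the grip) is out of the middle section, m: 0 = in, 0.060 = fully out. A spring of about 2.5 to 3.1 N draws it back in. It comes out first; when it is fully out the pole is at its first stop.
- pole_mid (a joint): How far the middle section is out of the outer tube, m: 0 = in, 0.060 = fully out. A spring of 6 to 7.2 N draws it back in, so it moves only after the first stop, on a firmer pull. With both sections fully out (grip 120 mm from its start) the pole is at its second stop. Nothing but a hand on the grip keeps it out.
- scraper: Flat scraper standing on edge in the wooden block's slot: steel blade 60 mm wide (x), 3.5 mm thick (y); dark wooden spine 62 mm long (x), 14 mm thick (y), from 60 to 84 mm above the blade's lower edge; 0.08 to 0.17 kg. Origin: middle of the blade's lower edge; z up to the spine. Either way round is the same.
- block: Wooden block 90 x 60 x 42 mm, fixed, in which the scraper stands at the start. Origin: middle of its underside. Its slot runs along its x, 68 mm long, 7 mm wide, floor 12 mm above the worktop.
- kitchen_timer: Bystander, loose, to be left alone: a round wind-up kitchen timer, 65 x 65 x 48 mm. Origin: middle of its underside.
- tape_roll: Bystander, loose, to be left alone: a roll of tape lying flat, 98 x 96 x 25 mm. Origin: middle of its underside.
- the_lemon_a: Bystander, loose, to be left alone: a lemon, 78 x 55 x 56 mm. Origin: middle of its underside.
- salt_shaker: Bystander, loose, to be left alone: a salt shaker, 44 x 44 x 90 mm. Origin: middle of its underside.
- garlic: Bystander, loose, to be left alone: a garlic bulb, 60 x 57 x 58 mm. Origin: middle of its underside.
- ramekin: Bystander, loose, to be left alone: a small blue bowl, 114 x 116 x 50 mm. Origin: middle of its underside.
There are look-alikes about, which are no part of the job. There is more than one size of the scraper; the one meant has the size given above.

How it is judged (in metres and radians):
On the way, in this order (a step that is already met when the one before it is completed fails the run):
1. the scraper stands on the floor of the slot in the pole's head and has been let go (horizontal distance between scraper and slot_floor below 0.008 m and z of scraper in the frame of slot_floor between -0.004 and 0.004 m and angle between scraper's own z axis and vertical below 0.15 rad and angle between the x axis of scraper and the x axis of pole, either way round below 0.12 rad and contact force between the fingers and scraper below 0.1 N), for 0.2 s.
2. the release button is pressed in (value of joint pole_button above 0.0048 m), for 0.1 s.
3. both sections are pulled out, to the second stop, by the grip (value of joint each of pole_mid, pole_grip above 0.056 m and contact force between the fingers and pole_grip above 2 N), for 0.2 s.
At the end, for the whole second after the job is handed in: Fingers hold the grip (over 2 N) with both sections out (each over 56 of 60 mm), button in (over 4.8 mm); the scraper stands in the head's slot (8 mm of its middle, 4 mm of its floor, 0.15 rad of upright, 0.12 rad of its direction); no bystander has moved 30 mm (all of step 3 and horizontal distance between scraper and slot_floor below 0.008 m and z of scraper in the frame of slot_floor between -0.004 and 0.004 m and angle between scraper's own z axis and vertical below 0.15 rad and angle between the x axis of scraper and the x axis of pole, either way round below 0.12 rad and value of joint pole_button above 0.0048 m and distance of each of kitchen_timer, tape_roll, the_lemon_a, salt_shaker, garlic, ramekin from where it was at the start of the episode below 0.03 m); the arm keeps its last pose, push and grip.
It fails at once if the scraper is let go over the head before it is down on the slot's floor (more than 8 mm above it) (horizontal distance between scraper and slot_floor below 0.03 m and z of scraper in the frame of slot_floor above 0.008 m and contact force between the fingers and scraper below 0.05 N).
It fails at once if the scraper is tipped over (angle between scraper's own z axis and vertical above 1 rad).
It fails at once if a bystander is pushed away by 30 mm or more (distance of any of kitchen_timer, tape_roll, the_lemon_a, salt_shaker, garlic, ramekin from where it was at the start of the episode above 0.03 m).
It also fails if it takes over 54 s, if anything falls off the work surface, if the arm or the gripper's body presses on something with over 40 N, if the wrist force passes 120 N, or if a joint passes its speed limit or range.

## Working session

There is one attempt and no reset: what is moved stays moved. The work goes in short steps, Python scripts to look and compute and a tool call to move; the robot and the scene stay as the last step left them, time stands still between calls to the robot, and variables do not carry over. Pictures are saved under pics/ and viewed, about 8 in all and at most 12, crops included, and the job is handed in when it is done.

Besides the shell and the picture viewer there is one more tool, called after "Emit:" as name(argument=value, ...), one argument or row to a line, values as JSON. servo_tool: Moves the arm, as the interface text tells. Its arguments: {"type":"object","properties":{"increments":{"type":"array","items":{"type":"array","items":{"type":"number"}}},"fingers":{"type":"number"}},"required":["increments"]}

```bash
mkdir -p pics
python3 - <<'E'
from plant import *
import cv2,numpy as np
s=read_state(); print(s, tip_extent if not callable(tip_extent) else tip_extent())
for n in ("scene","side"):
    f=grab_frame(n); print(n,f["fx"],f["fy"],f["cx"],f["cy"],[k for k in f]); print(np.round(f["world_from_camera"],3))
    for o in ("pole","scraper","block","slot_floor","button_top","grip_center"):
        try: print(o,[(np.round(r["location"]),round(r["confidence"],2)) for r in recognise(f,o)])
        except Exception as e: print(o,e)
    cv2.imwrite(f"pics/{n}1.png",f["image"][:,:,::-1])
E
```

```text
{'time_s': 0.0, 'q': array([-0.0657927 ,  0.62932265,  0.03842371,  1.51834072, -0.02698707,
        0.99629539, -0.02002107]), 'dq': array([-4.70218977e-04,  1.76942466e-03,  4.85218620e-04, -7.95205406e-05,
       -6.98014159e-04,  8.02822432e-04,  2.19296691e-03]), 'joint_torque': array([ 1.05774864e-04, -5.49729431e+01,  1.14371493e+00, -1.86633307e+01,
       -5.21096285e-02,  2.37884105e-02,  1.36332897e-04]), 'tool_pos': array([6.49391631e+02, 3.19678245e-02, 2.29577693e+02]), 'tcp_rot': array([ 1.13794195e-05,  9.99999573e-01, -2.97795009e-06, -9.24247957e-04]), 'wrist_force': array([-0.02765335, -0.17989374,  0.36966607]), 'torque': array([-0.06466951, -0.02003587, -0.04825677]), 'gripper_width': 1.002937200118117} 25.0
scene 366.933040728071 366.933040728071 321.6979251546313 202.37054174660955 ['image', 'fx', 'fy', 'cx', 'cy', 'world_from_camera', 'shot']
[[ 7.90000e-01  4.66000e-01 -3.99000e-01  1.42563e+02]
 [-6.13000e-01  5.87000e-01 -5.28000e-01 -6.28739e+02]
 [-1.20000e-02  6.62000e-01  7.49000e-01  8.75767e+02]
 [ 0.00000e+00  0.00000e+00  0.00000e+00  1.00000e+00]]

[... 301 characters left out ...]
8125 320.404902410276 196.00548691730967 ['image', 'fx', 'fy', 'cx', 'cy', 'world_from_camera', 'shot']
[[-9.72000e-01  1.22000e-01 -1.99000e-01  3.39631e+02]
 [-2.33000e-01 -5.63000e-01  7.93000e-01  7.39236e+02]
 [-1.60000e-02  8.17000e-01  5.76000e-01  6.87447e+02]
 [ 0.00000e+00  0.00000e+00  0.00000e+00  1.00000e+00]]
pole [(array([289., 242.]), 0.95)]
scraper [(array([333., 302.]), 0.74), (array([272., 290.]), 0.65), (array([287., 245.]), 0.34)]
block [(array([332., 322.]), 0.81)]
slot_floor [(array([289., 243.]), 0.86), (array([387., 221.]), 0.43)]
button_top [(array([290., 206.]), 0.6), (array([332., 322.]), 0.4), (array([287., 242.]), 0.17)]
grip_center [(array([298., 195.]), 0.74)]
```

Run:
```python
import cv2
for n,(x0,y0,x1,y1) in {"scene":(150,80,450,305),"side":(190,130,490,355)}.items():
    i=cv2.imread(f"pics/{n}1.png")[y0:y1,x0:x1]
    cv2.imwrite(f"pics/{n}1c.png",cv2.resize(i,(800,600),interpolation=cv2.INTER_CUBIC))
```

```text
(no output)
```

View pics/scene1c.png

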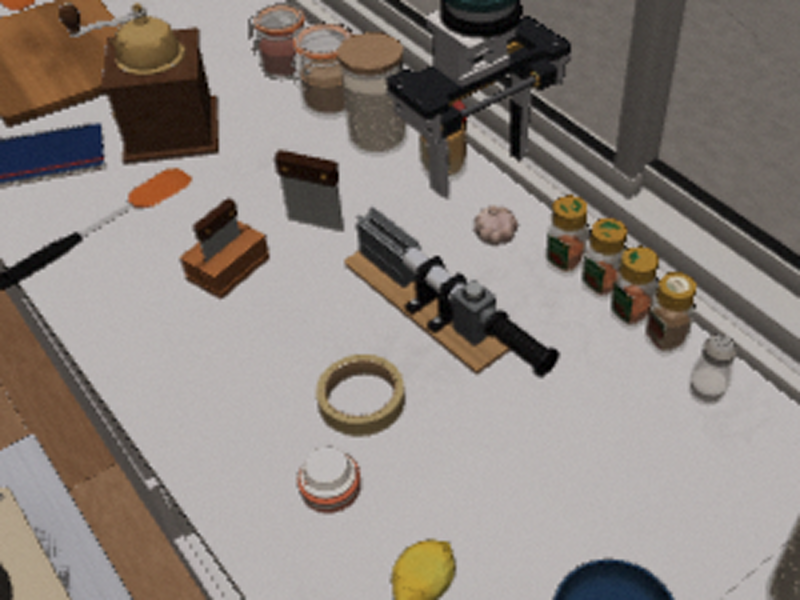

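View pics/side1c.png

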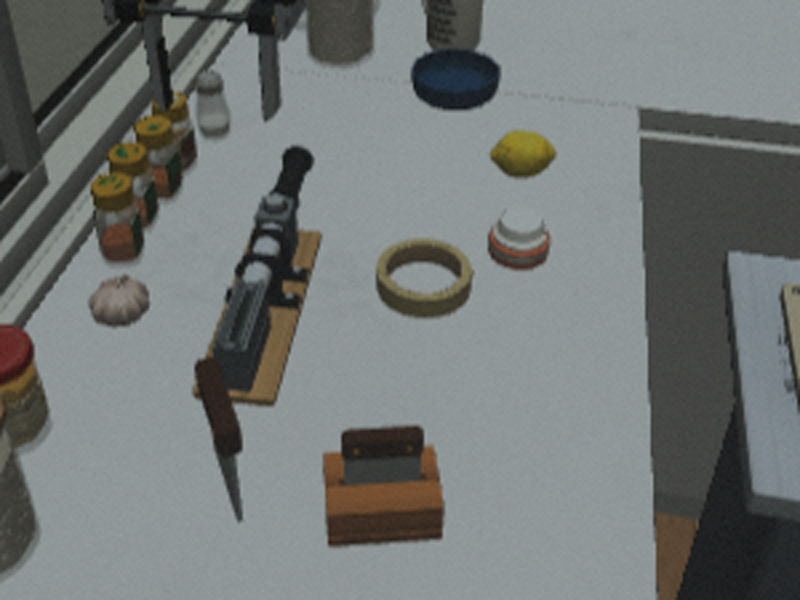

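The scene view shows the block with its scraper at crop (225,245), a larger stand-alone scraper at (310,190), the pole from (380,240) to (545,360) and the garlic at (495,225). The side view agrees, with the button at (272,203) and the spine from (343,440) to (423,435). Next I'll work out rough positions.

```bash
cat > h.py <<'E'
from plant import *
import cv2,numpy as np
def ray(f,p,z):
    T=np.array(f["world_from_camera"]); d=np.array([(p[0]-f["cx"])/f["fx"],-(p[1]-f["cy"])/f["fy"],-1.])
    d=T[:3,:3]@d; o=T[:3,3]; return (o+d*(z-o[2])/d[2]).round(1)
def proj(f,P):
    T=np.array(f["world_from_camera"]); c=(np.atleast_2d(P)-T[:3,3])@T[:3,:3]
    return np.c_[f["cx"]+f["fx"]*c[:,0]/-c[:,2], f["cy"]-f["fy"]*c[:,1]/-c[:,2]]
E
python3 - <<'E'
from h import *
S=grab_frame("scene");D=grab_frame("side")
cs=lambda x,y:(150+x*.375,80+y*.375); cd=lambda x,y:(190+x*.375,130+y*.375)
for n,f,c,L in (("scene",S,cs,dict(button=(475,287,85),gripend=(545,358,55),headL=(372,222,73),spineA=(200,217,92),spineB=(233,205,92),garlic=(495,240,10),salt=(710,390,10))),
 ("side",D,cd,dict(button=(273,202,85),gripend=(296,160,55),headNear=(228,335,73),spineA=(343,432,96),spineB=(423,430,96),blkA=(330,543,0),blkB=(440,537,0),knifeTop=(207,365,90),knifeB=(240,520,0),garlic=(120,315,10),tape=(424,280,12)))):
    for k,(x,y,z) in L.items(): print(n,k,ray(f,c(x,y),z))
for o in ("kitchen_timer","tape_roll","garlic","salt_shaker","ramekin","the_lemon_a"):
    print(o,[ (ray(f,r["location"],20),round(r["confidence"],2)) for f in (S,D) for r in recognise(f,o)[:2]])
E
```

```text
scene button [614.5 -37.   85. ]
scene gripend [ 625.5 -145.4   55. ]
scene headL [591.9 134.7  73. ]
scene spineA [425.8 251.9  92. ]
scene spineB [467.2 246.2  92. ]
scene garlic [731.1  68.3  10. ]
scene salt [ 765.2 -267.5   10. ]
side button [611.2 -29.5  85. ]
side gripend [ 622.6 -149.3   55. ]
side headNear [598.2 150.2  73. ]
side spineA [469.6 251.9  96. ]
side spineB [411.1 236.8  96. ]
side blkA [474.4 283.    0. ]
side blkB [391.  258.5   0. ]
side knifeTop [596.5 203.5  90. ]
side knifeB [550.2 278.6   0. ]
side garlic [738.5  86.5  10. ]
side tape [454.  -27.5  12. ]
kitchen_timer [(array([ 360.6, -109.1,   20. ]), 0.63), (array([479.4, -12.7,  20. ]), 0.3), (array([ 356. , -114.5,   20. ]), 0.72), (array([ 631.4, -156.4,   20. ]), 0.26)]
tape_roll [(array([441.3, -59.8,  20. ]), 0.76), (array([438.1, 259.9,  20. ]), 0.72), (array([455.5, -17.7,  20. ]), 0.58)]
garlic [(array([743.2,  91. ,  20. ]), 0.45), (array([745.7,  74.5,  20. ]), 0.9)]
salt_shaker [(array([ 771.7, -265.2,   20. ]), 0.53), (array([ 775.7, -284.7,   20. ]), 0.59)]
ramekin [(array([ 490.1, -403.2,   20. ]), 0.77), (array([ 488.9, -425.3,   20. ]), 0.6)]
the_lemon_a [(array([ 379.9, -251.8,   20. ]), 0.57), (array([ 782.5, -285.3,   20. ]), 0.66), (array([ 382.7, -270.8,   20. ]), 0.64)]
```

Run:
```python
from h import *
f=grab_frame("wrist"); cv2.imwrite("pics/w1.png",f["image"][:,:,::-1]); print(f["fx"],f["cx"],f["cy"],f["world_from_camera"].round(3))
for z in (85,): print(proj(f,[[613,-33,85],[597,118,74],[624,-147,55]]))
```

```text
298.2323824945822 315.0800678651216 196.25783322504958 [[ 1.00000e+00 -0.00000e+00  1.00000e-03  6.48976e+02]
 [ 0.00000e+00  9.73000e-01  2.32000e-01  6.67680e+01]
 [-1.00000e-03 -2.32000e-01  9.73000e-01  3.84155e+02]
 [ 0.00000e+00  0.00000e+00  0.00000e+00  1.00000e+00]]
[[281.0859142  222.62644678]
 [261.84011052  71.0828716 ]
 [295.05499806 302.52292501]]
```

View pics/w1.png

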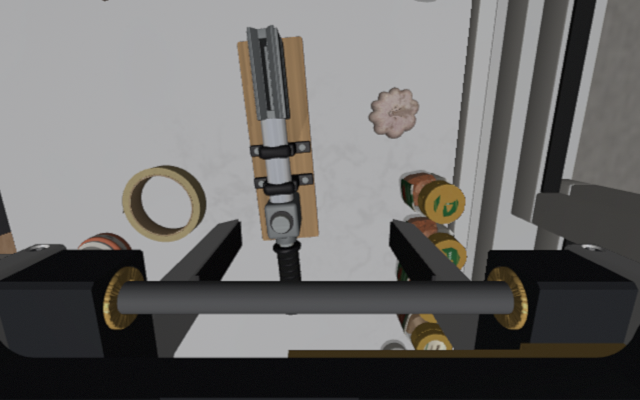

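Emit:
servo_tool(
  increments=[
    [-210,-245,0,0,0,1.32],
    [-210,-245,0,0,0,1.32],
    [-210,-245,0,0,0,1.32],
    [-210,-245,0,0,0,1.32],
    [-210,-245,0,0,0,1.32],
    [-210,-245,0,0,0,1.32],
    [-210,-245,0,0,0,1.32],
    [-210,-245,0,0,0,1.32],
    [-210,-245,0,0,0,1.32],
    [-210,-245,0,0,0,1.32],
    [-210,-245,0,0,0,1.32],
    [-210,-245,0,0,0,1.32],
    [-210,-245,0,0,0,1.32],
    [-210,-245,0,0,0,1.32],
    [-210,-245,0,0,0,1.32],
    [-210,-245,0,0,0,1.32],
  ],
)

```text
time_s: 2.78
tool_pos: [440.2, 244.8, 230.5]
tcp_rot: [-0.0, 0.79, -0.613, -0.0]
wrist_force: [0.5, -0.8, 0.4]
gripper_width: 0.998
```

The wrist view shows the button at (282,222), which matches the rough estimate, and the slot from about (264,32) to (273,117). Now the block.

Run:
```python
from h import *
f=grab_frame("wrist"); i=f["image"][:,:,::-1].copy(); np.save("w2.npy",f["world_from_camera"])
print(f["world_from_camera"].round(3))
print(proj(f,[[440,245,96]]),[(r["location"],r["confidence"]) for r in recognise(f,"scraper")])
cv2.imwrite("pics/w2.png",cv2.resize(i[60:260,190:450],(780,600),interpolation=cv2.INTER_CUBIC))
```

```text
[[ 2.49000e-01  9.42000e-01  2.25000e-01  5.03718e+02]
 [-9.69000e-01  2.42000e-01  5.80000e-02  2.61435e+02]
 [-0.00000e+00 -2.32000e-01  9.73000e-01  3.84189e+02]
 [ 0.00000e+00  0.00000e+00  0.00000e+00  1.00000e+00]]
[[315.18956451 193.3788757 ]] [([348.2, 55.1], 0.67), ([312.9, 193.3], 0.65)]
```

View pics/w2.png

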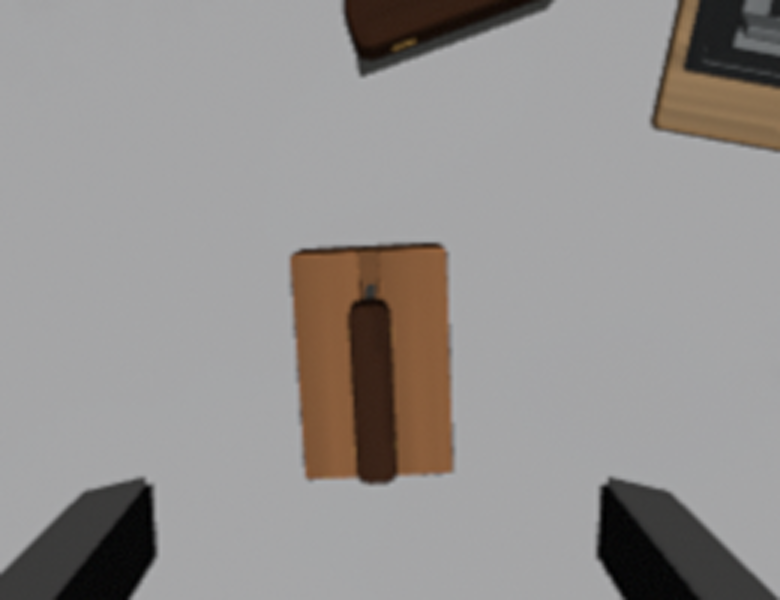

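The crop shows the spine from (369,300) to (377,482), almost along the tool's y, and the look-alike well clear at the top. Fitting a rectangle to the spine:

Run:
```python
from h import *
f=grab_frame("wrist"); i=f["image"].astype(int)
m=(i.sum(2)<140); m[:150]=0;m[230:]=0;m[:,:295]=0;m[:,335:]=0
n,l,st,c=cv2.connectedComponentsWithStats(m.astype(np.uint8)); k=1+np.argmax(st[1:,4]); print(st[k])
r=cv2.minAreaRect(np.argwhere(l==k)[:,::-1].astype(np.float32)); print(r)
a,b=ray(f,(190+369/3,60+300/3),96),ray(f,(190+377/3,60+482/3),96)
print(a,b,(a+b)/2,np.degrees(np.arctan2(*(a-b)[1::-1])),np.linalg.norm(a-b))
P=np.array([ray(f,p,96) for p in cv2.boxPoints(r)]);print(P,P.mean(0)); print(read_state()["tool_pos"])
T=f["world_from_camera"]
```

```text
[307 159  15  61 768]
((313.8659973144531, 189.05152893066406), (60.30137634277344, 12.986591339111328), 87.39744567871094)
[471.5 255.3  96. ] [412.6 237.5  96. ] [442.05 246.4   96.  ] 16.81519132566675 61.530886553014966
[[470.5 262.   96. ]
 [474.2 250.   96. ]
 [416.  232.   96. ]
 [412.1 244.6  96. ]] [443.2  247.15  96.  ]
[440.10754134 244.89419795 230.50499669]
```

Emit:
servo_tool(
  increments=[
    [-1,-2.7,40,0,0,-0.045],
    [-1,-2.7,80,0,0,-0.045],
    [-1,-2.7,115,0,0,-0.045],
    [-1,-2.7,140,0,0,-0.045],
    [-1,-2.7,140,0,0,-0.045],
    [-1,-2.7,140,0,0,-0.045],
  ],
)

```text
time_s: 3.43
tool_pos: [441.9, 246.1, 89.9]
tcp_rot: [0.001, 0.803, -0.595, -0.0]
wrist_force: [1.1, 1.2, 0.4]
gripper_width: 0.998
```

Emit:
servo_tool(
  increments=[
    [0,0,0,0,0,0],
    [0,0,0,0,0,0],
    [0,0,0,0,0,0],
    [0,0,0,0,0,0],
    [0,0,0,0,0,0],
    [0,0,0,0,0,0],
    [0,0,0,0,0,0],
    [0,0,0,0,0,0],
  ],
  fingers=0,
)

```text
time_s: 4.1
tool_pos: [442.4, 246.7, 90.6]
tcp_rot: [-0.0, 0.804, -0.595, 0.0]
wrist_force: [-0.7, -0.1, -0.2]
gripper_width: 0.47
```

Emit:
servo_tool(
  increments=[
    [0,0,0,0,0,0],
    [0,0,0,0,0,0],
    [0,0,0,0,0,0],
    [0,0,0,0,0,0],
    [0,0,0,0,0,0],
    [0,0,0,0,0,0],
    [0,0,0,0,0,0],
    [0,0,0,0,0,0],
  ],
)

```text
time_s: 4.77
tool_pos: [442.4, 246.7, 90.5]
tcp_rot: [0.0, 0.804, -0.595, -0.0]
wrist_force: [-1.4, 0.2, -0.1]
gripper_width: 0.148
```

Emit:
servo_tool(
  increments=[
    [0,0,-15,0,0,0],
    [0,0,-35,0,0,0],
    [0,0,-70,0,0,0],
    [0,0,-105,0,0,0],
    [0,0,-145,0,0,0],
    [0,0,-145,0,0,0],
  ],
)

```text
time_s: 5.27
tool_pos: [446.3, 248.1, 241.8]
tcp_rot: [-0.006, 0.803, -0.595, 0.002]
wrist_force: [1.4, 0.4, -0.8]
gripper_width: 0.147
```

Emit:
servo_tool(
  increments=[
    [20,-8,0,0,0,-0.115],
    [40,-16,0,0,0,-0.23],
    [60,-24,0,0,0,-0.345],
    [80,-32,0,0,0,-0.46],
    [100,-40,0,0,0,-0.575],
    [120,-49,0,0,0,-0.69],
    [140,-57,0,0,0,-0.805],
    [160,-65,0,0,0,-0.92],
    [180,-73,0,0,0,-1.035],
    [200,-81,0,0,0,-1.15],
    [220,-89,0,0,0,-1.265],
    [235,-95,0,0,0,-1.36],
    [235,-95,0,0,0,-1.36],
    [235,-95,0,0,0,-1.36],
    [235,-95,0,0,0,-1.36],
  ],
)

```text
time_s: 6.52
tool_pos: [600.7, 50.8, 234.9]
tcp_rot: [-0.001, 0.999, 0.042, -0.001]
wrist_force: [0.4, 1.5, -0.9]
gripper_width: 0.148
```

Run:
```python
from h import *
f=grab_frame("wrist"); i=f["image"][:,:,::-1].copy(); print(f["world_from_camera"].round(3).tolist())
for o in ("slot_floor","button_top","scraper"): print(o,[(ray(f,r["location"],74),r["location"],r["confidence"]) for r in recognise(f,o)])
cv2.imwrite("pics/w3f.png",i)
cv2.imwrite("pics/w3.png",cv2.resize(i[110:380,150:510],(800,600),interpolation=cv2.INTER_CUBIC)); print(read_state())
```

```text
[[0.996, -0.082, -0.017, 594.36], [0.084, 0.97, 0.23, 117.117], [-0.002, -0.23, 0.973, 388.624], [0.0, 0.0, 0.0, 1.0]]
slot_floor [(array([599.1,  92.5,  74. ]), [318.3, 150.2], 0.88)]
button_top [(array([722. ,  87.2,  74. ]), [433.7, 165.1], 0.43), (array([ 616.5, -129.2,   74. ]), [316.8, 334.4], 0.29)]
scraper [(array([589.1, 222.3,  74. ]), [319.7, 11.2], 0.66), (array([604.6,  -4.2,  74. ]), [315.8, 237.3], 0.65)]
{'time_s': 6.7167, 'q': array([-0.14867548,  0.55437535,  0.02817447,  1.64806208, -0.0189769 ,
        0.93971687, -0.02727918]), 'dq': array([ 0.00411267, -0.00180898,  0.00328913, -0.00488886,  0.0017212 ,
        0.00120817,  0.00504127]), 'joint_torque': array([ 1.48760229e-01, -5.10985887e+01,  9.58650112e-01, -1.83188385e+01,
       -5.08473138e-02,  1.84813247e-02, -1.05795369e-02]), 'tool_pos': array([601.1713674 ,  51.01163148, 235.51396046]), 'tcp_rot': array([-2.32776397e-04,  9.99070485e-01,  4.31054966e-02, -1.68622860e-04]), 'wrist_force': array([-0.06262285,  0.33154768, -1.94045822]), 'torque': array([-0.01420776, -0.00582231,  0.01963256]), 'gripper_width': 0.1468359890850459}
```

View pics/w3.png

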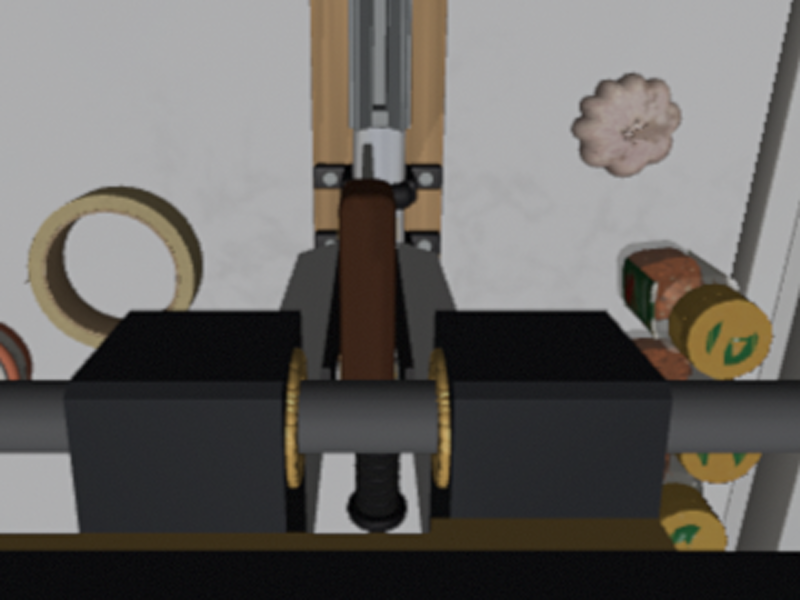

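The scraper is held upright and the slot runs nearly straight up the image at crop x≈380. I'll zoom in on the head.

Run:
```python
import cv2
i=cv2.imread("pics/w3f.png"); cv2.imwrite("pics/w3h.png",cv2.resize(i[50:190,260:385],(535,600),interpolation=cv2.INTER_CUBIC))
```

```text
(no output)
```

View pics/w3h.png

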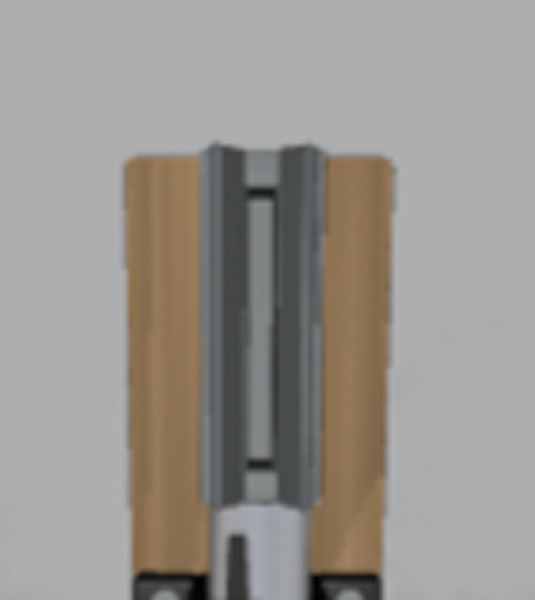

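Run:
```python
from h import *
f=grab_frame("wrist"); c=lambda x,y:(260+x/4.28,50+y/4.2857)
def q(n,z,*pts):
    P=np.array([ray(f,c(*p),z) for p in pts]); print(n,P[:,:2].tolist(),"mean",P.mean(0).round(1))
q("headtop",74,(203,147),(327,147),(207,505),(318,503))
for z in (64,74): q("slotedge%d"%z,z,(246,188),(277,188),(247,468),(276,468))
q("floor",35,(248,197),(273,197),(248,460),(272,460))
q("board",8,(127,157),(392,157),(133,570),(383,570))
q("lipcenter",64,(261,188),(261,468))
i=cv2.imread("pics/w1.png")
```

```text
headtop [[583.1, 156.5], [611.9, 159.0], [590.8, 73.1], [618.2, 76.0]] mean [601.  116.2  74. ]
slotedge64 [[593.9, 149.3], [601.3, 150.0], [600.1, 82.0], [607.4, 82.6]] mean [600.7 116.   64. ]
slotedge74 [[593.9, 148.3], [601.1, 149.0], [599.9, 83.1], [607.0, 83.7]] mean [600.5 116.   74. ]
floor [[594.5, 150.0], [601.1, 150.5], [600.7, 81.1], [607.3, 81.6]] mean [600.9 115.8  35. ]
board [[559.5, 160.2], [634.1, 166.6], [569.3, 42.1], [644.9, 48.7]] mean [601.9 104.4   8. ]
lipcenter [[597.5, 149.6], [603.6, 82.3]] mean [600.6 116.   64. ]
```

Emit:
servo_tool(
  increments=[
    [2.6,-32,0,0,0,0],
    [5.2,-64.8,0,0,0,0],
    [5.2,-64.8,35,0,0,0],
    [5.2,-64.8,70,0,0,0],
    [5.2,-64.8,70,0,0,0],
    [5.2,-64.8,70,0,0,0],
    [5.2,-64.8,70,0,0,0],
  ],
)

```text
time_s: 7.35
tool_pos: [602.4, 114.5, 167.0]
tcp_rot: [-0.0, 0.999, 0.042, 0.001]
wrist_force: [0.3, -0.4, -1.2]
gripper_width: 0.147
```

Run:
```python
from h import *
a=[]
for n in ("side","scene"):
    f=grab_frame(n); u,v=proj(f,[[601,116,90]])[0].astype(int)
    a.append(cv2.resize(f["image"][v-50:v+50,u-45:u+45,::-1],(400,444),interpolation=cv2.INTER_CUBIC)); print(u-45,v-50)
cv2.imwrite("pics/ins.png",np.hstack(a)); s=read_state(); print(s["tool_pos"],s["wrist_force"],s["tcp_rot"])
```

```text
233 190
249 111
[603.09374978 114.47232175 167.80266446] [ 0.31275499  0.25728906 -0.52479814] [-2.96915107e-04  9.99113196e-01  4.20549326e-02  2.02899080e-03]
```

View pics/ins.png

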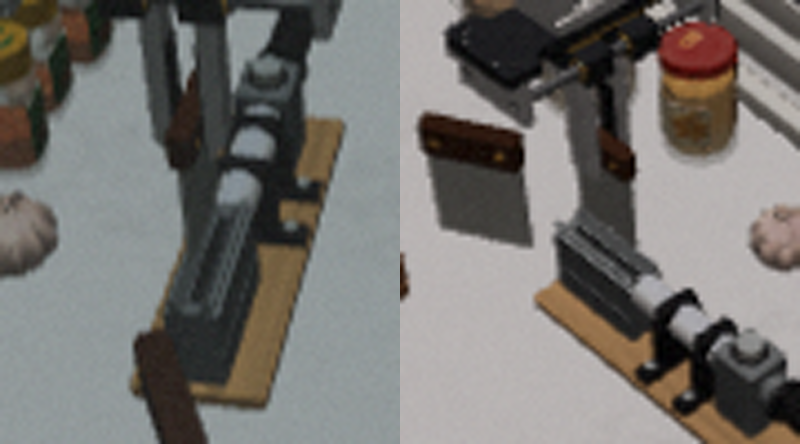

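The blade hangs just above the head, and in the side view it looks slightly to the left (+x). I'll check that by projecting the expected blade.

Run:
```python
from h import *
c=np.array([602.9,114.5]); u=np.array([.087,-.996]); p=np.array([.996,.087]); im=[]
for n in ("side","scene"):
    f=grab_frame(n); i=f["image"][:,:,::-1].copy(); o=proj(f,[[601,116,90]])[0].astype(int)-[40,50]
    z=cv2.resize(i[o[1]:o[1]+100,o[0]:o[0]+80],(400,500),interpolation=cv2.INTER_CUBIC)
    def poly(P,col):
        q=(proj(f,P)-o+.5)*5; cv2.polylines(z,[q.astype(np.int32)],True,col,1)
    poly([[*(c+s*30*u),h] for s,h in((-1,89.5),(1,89.5),(1,149.5),(-1,149.5))],(0,0,255))
    s0=np.array([600.8,116]); poly([[*(s0+a*34*u+b*3.25*p),64] for a,b in((-1,-1),(1,-1),(1,1),(-1,1))],(0,255,0))
    poly([[*(s0+a*43*u+b*16*p),74] for a,b in((-1,-1),(1,-1),(1,1),(-1,1))],(255,0,0))
    im.append(z)
cv2.imwrite("pics/ins2.png",np.hstack(im)); s=read_state(); print(s["tool_pos"],s["tcp_rot"])
```

```text
[602.67706452 114.48847899 167.45910407] [-3.16810907e-04  9.99110664e-01  4.21295044e-02  1.69859604e-03]
```

View pics/ins2.png

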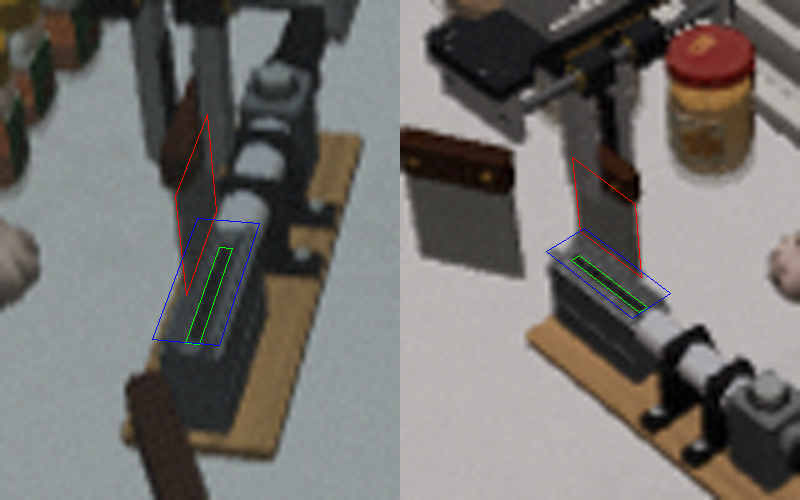

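Tool readings and pictures agree: it needs about 2 mm towards −x and 1.5 mm towards +y. I'll correct that and go down in steps.

Emit:
servo_tool(
  increments=[
    [-1.9,-1.7,5,0,0,0],
    [-1.9,-1.7,8,0,0,0],
    [-1.9,-1.7,8,0,0,0],
    [-1.9,-1.7,8,0,0,0],
    [-1.9,-1.7,8,0,0,0],
  ],
)

```text
time_s: 7.97
tool_pos: [599.4, 116.1, 157.4]
tcp_rot: [-0.0, 0.999, 0.042, -0.0]
wrist_force: [0.5, 0.4, -0.9]
gripper_width: 0.145
```

Emit:
servo_tool(
  increments=[
    [0.7,0,0,0,0,0],
    [0.7,0,0,0,0,0],
  ],
)

```text
time_s: 8.13
tool_pos: [600.4, 116.1, 157.5]
tcp_rot: [-0.0, 0.999, 0.042, 0.0]
wrist_force: [1.2, -0.3, -0.6]
gripper_width: 0.147
```

Emit:
servo_tool(
  increments=[
    [0,0,4,0,0,0.005],
    [0,0,8,0,0,0.005],
    [0,0,12,0,0,0.005],
    [0,0,16,0,0,0.005],
    [0,0,16,0,0,0.005],
  ],
)

```text
time_s: 8.55
tool_pos: [599.5, 116.1, 140.3]
tcp_rot: [0.0, 0.999, 0.04, -0.001]
wrist_force: [-0.2, -0.6, -1.7]
gripper_width: 0.148
```

Emit:
servo_tool(
  increments=[
    [0.6,0,4,0,0,-0.009],
    [0.6,0,8,0,0,-0.009],
    [0.6,0,12,0,0,-0.009],
    [0.6,0,12,0,0,-0.009],
  ],
)

```text
time_s: 8.88
tool_pos: [600.0, 116.1, 128.5]
tcp_rot: [0.0, 0.999, 0.044, -0.001]
wrist_force: [-0.5, 0.3, -0.4]
gripper_width: 0.147
```

Emit:
servo_tool(
  increments=[
    [0,0,4,0,0,0],
    [0,0,8,0,0,0],
    [0,0,11,0,0,0],
    [0,0,11,0,0,0],
  ],
)

```text
time_s: 9.22
tool_pos: [600.2, 116.1, 117.7]
tcp_rot: [0.0, 0.999, 0.044, -0.001]
wrist_force: [0.1, -0.9, -1.8]
gripper_width: 0.146
```

Inside with no lateral force, and about 4 mm to go.

Emit:
servo_tool(
  increments=[
    [0,0,1.5,0,0,0],
    [0,0,3,0,0,0],
    [0,0,3,0,0,0],
  ],
)

```text
time_s: 9.47
tool_pos: [600.6, 116.2, 115.3]
tcp_rot: [0.0, 0.999, 0.044, -0.0]
wrist_force: [-0.1, -0.1, -0.9]
gripper_width: 0.146
```

Emit:
servo_tool(
  increments=[
    [0,0,1,0,0,0],
    [0,0,2,0,0,0],
    [0,0,2,0,0,0],
  ],
)

```text
time_s: 9.72
tool_pos: [600.8, 116.3, 113.5]
tcp_rot: [-0.0, 0.999, 0.044, 0.0]
wrist_force: [-0.2, -0.2, -1.6]
gripper_width: 0.147
```

Emit:
servo_tool(
  increments=[
    [0,0,1,0,0,0],
    [0,0,1.5,0,0,0],
    [0,0,1.5,0,0,0],
  ],
)

```text
time_s: 9.97
tool_pos: [600.9, 116.3, 113.4]
tcp_rot: [-0.0, 0.999, 0.044, 0.0]
wrist_force: [-2.1, -0.8, 8.6]
gripper_width: 0.146
```

Force of 8.6 N at TCP z 113.4, exactly the predicted height, so it stands on the floor. Release it, then check.

Emit:
servo_tool(
  increments=[
    [0,0,0,0,0,0],
    [0,0,0,0,0,0],
    [0,0,0,0,0,0],
    [0,0,0,0,0,0],
    [0,0,0,0,0,0],
    [0,0,0,0,0,0],
    [0,0,0,0,0,0],
    [0,0,0,0,0,0],
    [0,0,0,0,0,0],
    [0,0,0,0,0,0],
  ],
  fingers=0.6,
)

```text
time_s: 10.8
tool_pos: [600.7, 116.2, 112.0]
tcp_rot: [-0.0, 0.999, 0.044, 0.0]
wrist_force: [-0.6, -0.3, -0.1]
gripper_width: 0.599
```

Emit:
servo_tool(
  increments=[
    [0,0,-30,0,0,0],
    [0,0,-65,0,0,0],
    [0,0,-65,0,0,0],
    [0,0,-65,0,0,0],
  ],
)

```text
time_s: 11.13
tool_pos: [602.2, 116.5, 179.2]
tcp_rot: [-0.0, 0.999, 0.044, 0.002]
wrist_force: [-1.1, -0.6, -0.3]
gripper_width: 0.601
```

Run:
```python
from h import *
c=np.array([600.8,116]); u=np.array([.087,-.996]); im=[]
for n in ("side","scene"):
    f=grab_frame(n); i=f["image"][:,:,::-1].copy(); o=proj(f,[[608,50,80]])[0].astype(int)-[50,62]
    z=cv2.resize(i[o[1]:o[1]+125,o[0]:o[0]+100],(400,500),interpolation=cv2.INTER_CUBIC)
    q=(proj(f,[[*(c+s*31*u),h] for s,h in((-1,95),(1,95),(1,119),(-1,119))])-o+.5)*4
    cv2.polylines(z,[q.astype(np.int32)],True,(0,0,255),1)
    q=(proj(f,[[614.2,-35.4,85]])-o+.5)*4; cv2.circle(z,tuple(int(t) for t in q[0]),3,(0,255,0),1)
    im.append(z)
cv2.imwrite("pics/seat.png",np.hstack(im)); s=read_state(); print(s["tool_pos"],s["tcp_rot"],s["wrist_force"])
```

```text
[600.21036059 116.11791125 176.60711707] [ 4.45020285e-05  9.99008971e-01  4.45076517e-02 -3.77354524e-04] [-0.39638676  0.0071852  -0.5762554 ]
```

View pics/seat.png

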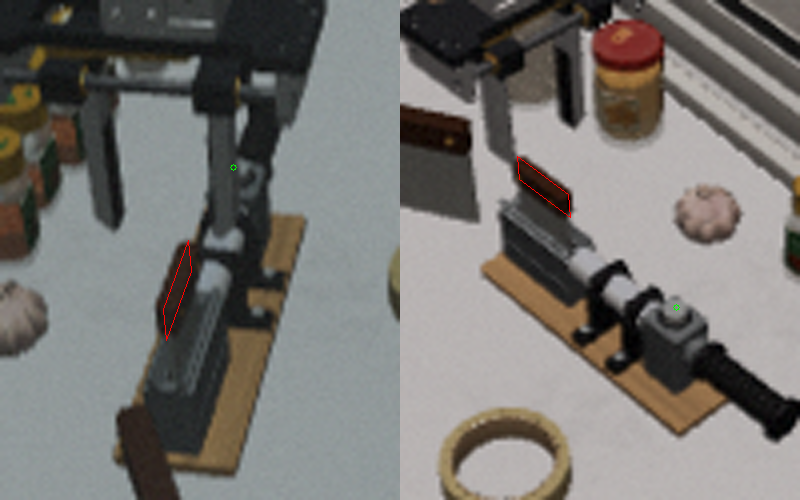

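The scraper is seated and matches the expected outline in both views, and the button is at the expected spot. Next, close the fingers and move over the button.

Emit:
servo_tool(
  increments=[
    [0,38,0,0,0,0],
    [0,76,0,0,0,0],
    [0.4,114,0,0,0,0],
    [0.4,152,0,0,0,0],
    [0.4,152,20,0,0,0],
    [0.4,152,45,0,0,0],
    [0.4,152,55,0,0,0],
    [0.4,152,55,0,0,0],
    [0.4,152,55,0,0,0],
    [0.4,152,55,0,0,0],
    [0.4,152,55,0,0,0],
    [0.4,152,55,0,0,0],
    [0.4,152,55,0,0,0],
  ],
  fingers=0,
)

```text
time_s: 12.32
tool_pos: [615.2, -34.9, 122.9]
tcp_rot: [0.0, 0.999, 0.045, 0.001]
wrist_force: [-0.4, -0.4, 0.0]
gripper_width: 0.003
```

Emit:
servo_tool(
  increments=[
    [-0.7,0,8,0,0,0],
    [-0.7,0,12,0,0,0],
    [-0.7,0,16,0,0,0],
    [-0.7,0,18,0,0,0],
    [-0.7,0,19,0,0,0],
    [-0.7,0,19,0,0,0],
  ],
)

```text
time_s: 12.82
tool_pos: [614.1, -35.2, 104.2]
tcp_rot: [-0.0, 0.999, 0.044, 0.0]
wrist_force: [-3.0, 1.3, 12.5]
gripper_width: 0.007
```

Emit:
servo_tool(
  increments=[
    [0,0,1,0,0,0],
    [0,0,2,0,0,0],
    [0,0,2,0,0,0],
  ],
)

```text
time_s: 13.07
tool_pos: [614.4, -35.2, 104.0]
tcp_rot: [-0.0, 0.999, 0.044, 0.001]
wrist_force: [-5.9, 0.6, 23.2]
gripper_width: 0.002
```

The tool stalls at TCP z 104 (tip at 79 mm) with 23 N, so the button is fully in. Next, the grip.

Emit:
servo_tool(
  increments=[
    [0,0,-40,0,0,0],
    [0,0,-70,0,0,0],
    [0,37,-70,0,0,0],
    [0,74,-70,0,0,0],
    [0,74,-70,0,0,0],
    [0,74,-70,0,0,0],
    [0,74,-70,0,0,0],
  ],
  fingers=0.7,
)

```text
time_s: 13.65
tool_pos: [620.0, -108.4, 170.3]
tcp_rot: [-0.001, 0.999, 0.044, -0.001]
wrist_force: [0.7, 0.4, 0.3]
gripper_width: 0.465
```

Run:
```python
from h import *
c=np.array([614.2,-35.4]); u=np.array([.089,-.996]); im=[]
for n in ("side","scene"):
    f=grab_frame(n); i=f["image"][:,:,::-1].copy(); o=proj(f,[[615,-60,80]])[0].astype(int)-[40,50]
    z=cv2.resize(i[o[1]:o[1]+100,o[0]:o[0]+80],(400,500),interpolation=cv2.INTER_CUBIC)
    for d in (39,74,109):
        q=(proj(f,[[*(c+d*u),68]])-o+.5)*5; cv2.circle(z,tuple(int(t) for t in q[0]),3,(0,255,0),1)
    im.append(z)
cv2.imwrite("pics/grip.png",np.hstack(im)); s=read_state(); print(s["tool_pos"],s["tcp_rot"],s["wrist_force"])
```

```text
[ 620.27889154 -106.98352123  170.41403599] [-7.41535972e-04  9.98964477e-01  4.54886688e-02 -4.52160884e-04] [0.221151   1.02942848 0.15226008]
```

View pics/grip.png

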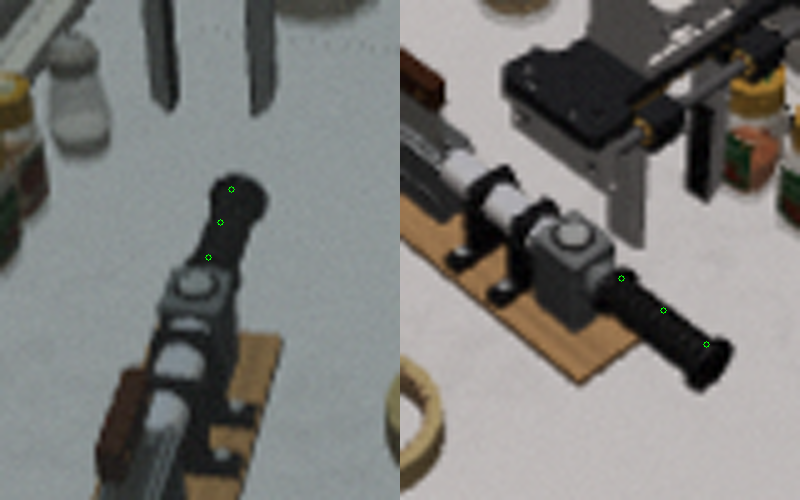

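The button now sits low in its collar, and the scene-view dots fall along the grip. Going down onto the grip.

Emit:
servo_tool(
  increments=[
    [-1,1,0,0,0,0],
    [-1,1,0,0,0,0],
    [-1,1,30,0,0,0],
    [-1,1,60,0,0,0],
    [-1,1,90,0,0,0],
    [-1,1,109,0,0,0],
    [-1,1,109,0,0,0],
    [-1,1,109,0,0,0],
  ],
  fingers=0.7,
)

```text
time_s: 14.42
tool_pos: [619.0, -109.4, 61.3]
tcp_rot: [-0.0, 0.999, 0.045, -0.001]
wrist_force: [-0.0, -1.1, 0.9]
gripper_width: 0.696
```

Emit:
servo_tool(
  increments=[
    [0,0,0,0,0,0],
    [0,0,0,0,0,0],
    [0,0,0,0,0,0],
    [0,0,0,0,0,0],
    [0,0,0,0,0,0],
    [0,0,0,0,0,0],
    [0,0,0,0,0,0],
    [0,0,0,0,0,0],
    [0,0,0,0,0,0],
    [0,0,0,0,0,0],
    [0,0,0,0,0,0],
    [0,0,0,0,0,0],
  ],
  fingers=0,
)

```text
time_s: 15.42
tool_pos: [619.6, -110.1, 62.2]
tcp_rot: [0.0, 0.999, 0.044, 0.0]
wrist_force: [-1.5, -0.5, 4.8]
gripper_width: 0.27
```

Emit:
servo_tool(
  increments=[
    [0,4,0,0,0,0],
    [0,10,0,0,0,0],
    [0,18,0,0,0,0],
    [0,26,0,0,0,0],
    [0,34,0,0,0,0],
    [0,42,0,0,0,0],
    [0,50,0,0,0,0],
    [0,55,0,0,0,0],
    [0,55,0,0,0,0],
    [0,55,0,0,0,0],
  ],
)

```text
time_s: 16.25
tool_pos: [624.1, -164.0, 62.0]
tcp_rot: [-0.001, 0.999, 0.044, -0.0]
wrist_force: [-2.5, 3.1, 5.5]
gripper_width: 0.274
```

Emit:
servo_tool(
  increments=[
    [0,5,0,0,0,0],
    [0,10,0,0,0,0],
    [0,18,0,0,0,0],
    [0,26,0,0,0,0],
    [0,34,0,0,0,0],
    [0,42,0,0,0,0],
    [0,50,0,0,0,0],
    [0,56,0,0,0,0],
    [0,60,0,0,0,0],
    [0,60,0,0,0,0],
    [0,60,0,0,0,0],
    [0,60,0,0,0,0],
  ],
)

```text
time_s: 17.25
tool_pos: [628.8, -220.7, 61.8]
tcp_rot: [-0.003, 0.999, 0.045, -0.001]
wrist_force: [-3.7, 5.8, 7.7]
gripper_width: 0.269
```

Emit:
servo_tool(
  increments=[
    [0,3,0,0,0,0],
    [0,5,0,0,0,0],
    [0,7,0,0,0,0],
    [0,7,0,0,0,0],
    [0,7,0,0,0,0],
  ],
)

```text
time_s: 17.67
tool_pos: [629.4, -227.6, 61.8]
tcp_rot: [-0.003, 0.999, 0.045, -0.001]
wrist_force: [-3.2, 5.7, 7.4]
gripper_width: 0.269
```

Emit:
servo_tool(
  increments=[
    [0,1,0,0,0,0],
    [0,2,0,0,0,0],
    [0,2,0,0,0,0],
    [0,2,0,0,0,0],
  ],
)

```text
time_s: 18.0
tool_pos: [629.5, -229.3, 61.8]
tcp_rot: [-0.003, 0.999, 0.045, -0.002]
wrist_force: [-4.8, 6.6, 7.2]
gripper_width: 0.268
```

Emit:
servo_tool(
  increments=[
    [0,1,0,0,0,0],
    [0,2,0,0,0,0],
    [0,2,0,0,0,0],
    [0,2,0,0,0,0],
  ],
)

```text
time_s: 18.33
tool_pos: [629.7, -230.2, 61.7]
tcp_rot: [-0.004, 0.999, 0.045, -0.002]
wrist_force: [-4.7, 8.4, 7.9]
gripper_width: 0.272
```

Run:
```python
from h import *
c=np.array([614.2,-35.4]); u=np.array([.089,-.996]); im=[]
for n in ("side","scene"):
    f=grab_frame(n); i=f["image"][:,:,::-1].copy(); o=proj(f,[[610,-40,70]])[0].astype(int)-[65,80]
    z=cv2.resize(i[o[1]:o[1]+160,o[0]:o[0]+130],(400,492),interpolation=cv2.INTER_CUBIC)
    for d in (159,229):
        q=(proj(f,[[*(c+d*u),68]])-o+.5)*3.077; cv2.circle(z,tuple(int(t) for t in q[0]),3,(0,255,0),1)
    im.append(z)
cv2.imwrite("pics/end.png",np.hstack(im)); s=read_state(); print(s["tool_pos"],s["tcp_rot"],s["wrist_force"])
```

```text
[ 629.66553734 -230.18679255   61.69192828] [-0.00364398  0.99895794  0.04546007 -0.00176966] [-4.71152454  9.16986126  7.35963624]
```

View pics/end.png

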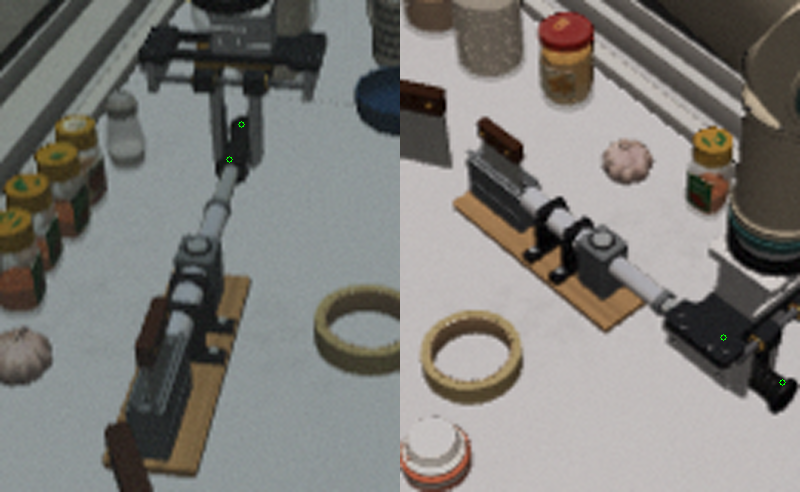

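Both sections are out, the scraper is still seated, and the force is rising as it should at the stop. One more small pull to confirm.

Emit:
servo_tool(
  increments=[
    [0,1,0,0,0,0],
    [0,2,0,0,0,0],
    [0,2,0,0,0,0],
    [0,2,0,0,0,0],
    [0,2,0,0,0,0],
    [0,2,0,0,0,0],
  ],
)

```text
time_s: 18.93
tool_pos: [629.7, -230.4, 61.6]
tcp_rot: [-0.005, 0.999, 0.046, -0.002]
wrist_force: [-4.7, 10.8, 7.7]
gripper_width: 0.271
```

The grip has stopped moving (0.2 mm for 2 mm commanded) and the force is up to 10.8 N, so this is the second stop.

```bash
python3 -c "
from plant import *
print(hand_in()); s=read_state(); print(s['time_s'],s['tool_pos'],s['wrist_force'],s['gripper_width'])"
```

```text
the job is handed in; nothing more can be done
None
the job is handed in; nothing more can be done
```

The pole is ready and the job is handed in, at about 19 s of the 54 s allowed. `hand_in()` gives no verdict, so success is judged from my own checks below.

- **Scraper:** I lifted it from the block and lowered it into the head's slot. It touched the floor at the predicted height with 8.6 N, and only then did I let it go. Both camera views afterwards showed it seated and upright, and it was still seated after the pull.
- **Button:** I pressed it until the tool stopped at 79 mm, which is 6 mm of travel, with 23 N. The pictures then showed it sitting low in the collar.
- **Grip:** I pulled it out about 120 mm and am still holding it there, with the fingers 25 mm apart on the bar. At the end the pull rose from about 6 N to 10.8 N with almost no further movement, so it is at the second stop.
- **Bystanders:** I saw no movement or contact in the pictures, but I did not measure their positions at the end. The lemon was outside the last close-up and the bowl only partly in it.

No check failed. The only disagreement was that the side camera put the pole's axis about 3 mm off from the other views, and that did not affect the grasp.

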